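# Check the balance and repack the weighing kit

## Robot

A 6-joint arm with a two-finger parallel gripper is mounted at the origin on the work surface. World frame = base frame: x ahead of the robot, y to its left, z up, the work surface at z = 0. Lengths are in m, angles in degrees, forces in N, time in s.
With the tool pointing down it reaches from about 0.35 to 0.875 m from the base axis. Payload 4.2 kg.
Tool frame: the origin (TCP) lies at the very end of the fingers, on their centre line; the grasp point (between the pads) lies 19 mm behind it; z points along the fingers, y is the line along which they close (so a half turn about z gives the same grasp; the last joint's range is limited). The gripper opens to 87 mm and grips with 3 to 60 N. Pads are 19 mm wide; open, the fingers measure 117 mm over their backs; the gripper's body (75 mm by 190 mm) begins 51 mm behind the grasp point.
Start: joints at [14.817, 22.042, 0.453, 0, -68.411, -14.817], TCP at [0.625, 0, 0.223] pointing down, gripper open.
Joint ranges: [-179.83, 179.83], [-69.29, 118.12], [-61.27, 80.66], [-181.25, 117.63], [-171.15, -9.14], [-177.46, 177.46]. Speed limits (degrees/s): [159.86, 159.86, 180, 180, 180, 180].

## Interface

Orientations are given as a 3x3 rotation matrix whose columns are the frame's x, y, z axes.
In Python, from plant import manip gives the robot as it stands.
- The arm moves only by the tool play_rows, never from a script. Its argument "deltas" is a list of rows, each an object with "fingers": the closure, from -1 (fully open) to 1 (shut); "dp": the shift along the tool's x, y, z scaled (see below), a list of three; "twist": the turn about the tool's z scaled (see below). A call has 1 to 8 rows; each row is the pose to reach, as a shift and turn from the pose commanded when the call began, along the tool's axes at that moment; what a row does not reach only later rows make up. The controller multiplies each number of a shift by 200 mm and each number of a turn by 120 degrees. A row lasts 1/10 s, in which the tool goes at most 50 mm and 8.59 degrees, less where a joint would pass 70% of its speed; a pose out of reach is approached as far as the arm can. A call with a number of a shift or a turn outside -1 to 1 is refused whole. A call with a gripper value outside its range is refused whole. The fingers move at their own pace and stop on an object; "squeeze" is the grip in N (left out, the last holds). Time passes only in rows, so rows that repeat a pose let the fingers close. It gives the time, the measured TCP pose, the force, the opening and the grip force at its end, in the units of the state.
- manip.get_obs(): the state, without advancing time (a new reading comes with each control period).
- manip.read_camera(name): name is "scene" or "side" or "wrist"; returns (picture, depth): 420x560x3 uint8, blue, green, red; 420x560 float32, m along the optical axis (not along the pixel's ray), 0 where there is no reading.
- manip.camera_model(name): a dict with "fov_y" (degrees; the focal length in pixels is half the picture's height over the tangent of half this angle, whatever the lens; pixels are square), "cx", "cy" (the principal point, pixels), "view" (4x4, takes a point from world to camera coordinates); the wrist camera has in their place "hand_eye" (4x4, takes a point from camera to tool coordinates, whose origin is the TCP and whose axes are the flange's). Camera axes: x right, y up, looking along -z (the intrinsics and any distortion apply to the point x, -y, -z); pixel columns grow to the right and rows downward; lengths in m; the calibration is good to about 2 mm. A picture is of the moment at which its call begins: read the wrist's pose just before it. camera_model takes no time and is no camera call.
- manip.job_done(): hands the job in; it is judged then, once.
The state is a dict: "time_s": time; "joints": joint angles; "joint_vel": joint speeds; "tau": joint torques, N m; "position": TCP position; "orientation": TCP orientation; "ft_force": force on the tool from outside, world axes, zero at the start; "moment": the same for the moment, N m; "width": finger opening in m; "grasp_force": force on a finger pad.
Only numpy, scipy, OpenCV 4.12 (cv2) and the standard library are available. Lean on these libraries where they do the work, as an engineer would, in place of code of your own. Each camera call takes 0.05 s, during which the arm holds its last target. There are 200 camera calls.

## Task

Check the balance with the knobbed steel weight: set it down gently and upright in the middle of the pan, without driving the pan onto its stop, and let go of it until the pan has settled. After that the weight goes away in the small wooden kit box, packed in one row with the square amber jar and the slide case that already stands in the box; it is a tight fit, so shift the case to make room, and leave all three upright and flat on the box floor. Leave the other labware where it stands.

Things in the scene. Friction and masses are not known exactly. Their poses are not given: they have to be found in the camera images.
- kit_box: Open wooden box, fixed to the bench. Outside 124 (its x) by 54 (its y) by 35 high; walls and floor 5 thick, so inside 114 by 44, walls 30 above the inner floor. Origin: centre of its underside; inner floor 5 above it. Three items fill it in one row along its x with 2 mm to spare in all. They stand out above the walls and can be held there across the box (along its y).
- slide_case: White plastic slide case standing in the kit box, somewhere off its ends. Body 34 (its x, along the box's row) by 40 (its y) by 56 high, with a slightly narrower cap, 31 by 37, to 72 in all. Origin: centre of its underside. About 0.12 kg.
- square_jar: Square amber glass jar: body 40 by 40 by 56 high, then a round black cap, 34 in diameter, to 69 in all. Origin: centre of its underside; x and y are square to its sides. About 0.14 kg.
- weight: Steel check weight, 0.5 kg: upright cylinder 38 in diameter, 56 high, then a neck and a knob of 24 diameter to 71 in all. The foot's rim is stepped in by 1.5 over the lowest 2. Origin: centre of its underside.
- balance: Bench balance, white housing 190 (its x) by 160 (its y) by 45 high, fixed to the bench, with a round steel pan on top. Origin: on its underside; the pan's centre lies 20 along its +x.
- pan_mid (a point): Centre of the pan's upper face; the pan is a flat disc, 116 in diameter, its upper face 72 above the bench when empty.
- pan (a joint): How far the pan is pressed down, in m: 0 empty, about 0.007 with the weight on it, at its stop at 0.020. Spring about 700 N/m.
- round_jar: Bystander: round amber jar, 48 in diameter, 72 high. Origin: centre of its underside.
- crucible: Bystander: small white crucible, 40 in diameter, 34 high. Origin: centre of its underside.
- beaker: Bystander: glass beaker, 66 in diameter, 85 high. Origin: centre of its underside.
- flask: Bystander: green glass conical flask, 70 in diameter, 110 high. Origin: centre of its underside.
- mortar: Bystander: white mortar bowl, 100 in diameter, 60 high. Origin: centre of its underside.
- wash_bottle: Bystander: white plastic bottle with a red cap, 60 in diameter, 150 high. Origin: centre of its underside.
- scoop: Bystander: long-handled lab spoon, 150 long, lying on the bench. Origin: at its middle, underneath.
Mind the look-alikes: they are no part of the job. Leave any pink or turquoise look-alike of the slide_case alone.

How it is judged:
By the outcome, as a careful person would: the job done as asked, in the order asked, and still so for the second after the job is handed in, with the robot touching nothing.
It also fails if it takes over 72 s, if anything falls off the work surface, if the arm or the gripper's body presses on something with over 40 N, if the wrist force passes 120 N, or if a joint passes its speed limit or range.

## Working session

There is one attempt and no reset: what is moved stays moved. The work goes in short steps, Python scripts to look and compute and a tool call to move; the robot and the scene stay as the last step left them, time stands still between calls to the robot, and variables do not carry over. Pictures are saved under pics/ and viewed, at most 10 in all, crops included, and the job is handed in when it is done.

Besides the shell and the picture viewer there is one more tool, called after "Call:" as a command line: name --argument value ..., lists and objects as JSON in quotes. play_rows: Moves the arm, as the interface text tells. Its arguments: {"type":"object","properties":{"deltas":{"type":"array"},"squeeze":{"type":"number"}},"required":["deltas"]}

```bash
ls; mkdir -p pics; cat > h.py <<'E'
import numpy as np, cv2
from plant import manip
def snap(n):
    o=manip.get_obs(); im,d=manip.read_camera(n); return o,im,d,manip.camera_model(n)
def pts(o,im,d,m):
    """world xyz per pixel from depth"""
    H,W=d.shape; f=H/2/np.tan(np.radians(m['fov_y'])/2)
    u,v=np.meshgrid(np.arange(W),np.arange(H))
    c=np.stack([(u-m['cx'])/f*d,-(v-m['cy'])/f*d,-d,np.ones_like(d)],-1)
    if 'view' in m: T=np.linalg.inv(np.array(m['view']))
    else:
        T=np.eye(4);T[:3,:3]=o['orientation'];T[:3,3]=o['position'];T=T@np.array(m['hand_eye'])
    return (c@T.T)[...,:3]
E
python3 - <<'E'
from h import *
for n in("scene","side","wrist"):
    o,im,d,m=snap(n); cv2.imwrite(f'pics/{n}0.png',im); np.savez(f'{n}0.npz',im=im,d=d,P=pts(o,im,d,m)); print(n,{k:(np.round(v,3).tolist() if not isinstance(v,str) else v) for k,v in m.items()})
print(o)
E
```

```text
pics
scene {'fov_y': 50.515, 'cx': 273.884, 'cy': 215.214, 'view': [[0.525, 0.851, 0.011, -0.328], [-0.696, 0.422, 0.581, 0.322], [0.49, -0.313, 0.814, -1.328], [0.0, 0.0, 0.0, 1.0]]}
side {'fov_y': 46.827, 'cx': 278.802, 'cy': 212.83, 'view': [[-0.904, -0.427, -0.017, 0.551], [0.271, -0.603, 0.75, -0.174], [-0.331, 0.674, 0.661, -0.864], [0.0, 0.0, 0.0, 1.0]]}
wrist {'fov_y': 70.454, 'cx': 277.569, 'cy': 207.713, 'hand_eye': [[-0.001, 0.968, 0.251, 0.068], [1.0, 0.001, 0.0, -0.0], [-0.0, 0.251, -0.968, -0.163], [0.0, 0.0, 0.0, 1.0]]}
{'time_s': 0.1, 'joints': array([ 1.48155264e+01,  2.20861275e+01,  3.89681566e-01, -2.46724498e-02,
       -6.84089271e+01, -1.48154202e+01]), 'joint_vel': array([-0.04859404, -0.16480607,  0.13613813, -0.01287796,  0.03361195,
        0.03790001]), 'tau': array([ 1.65357815e-04, -3.91689312e+01,  1.87934643e+01,  4.23187181e+00,
        1.34990664e-02, -6.93199490e-05]), 'position': array([6.24490253e-01, 1.00511678e-05, 2.21587200e-01]), 'orientation': array([[-1.56893619e-04, -9.99998220e-01, -1.88031717e-03],
       [-9.99999984e-01,  1.57050294e-04, -8.31760930e-05],
       [ 8.34712493e-05,  1.88030409e-03, -9.99998229e-01]]), 'ft_force': array([-0.248206  , -0.2665771 , -0.44899581]), 'moment': array([ 0.02426863, -0.0035646 , -0.03517208]), 'grasp_force': 0.0, 'width': 0.08697472756621795}
```

View pics/scene0.png

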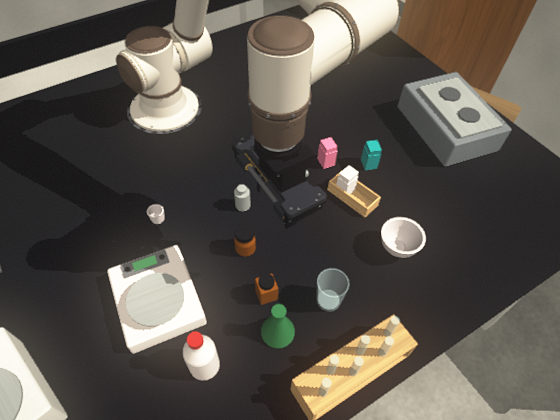

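View pics/side0.png

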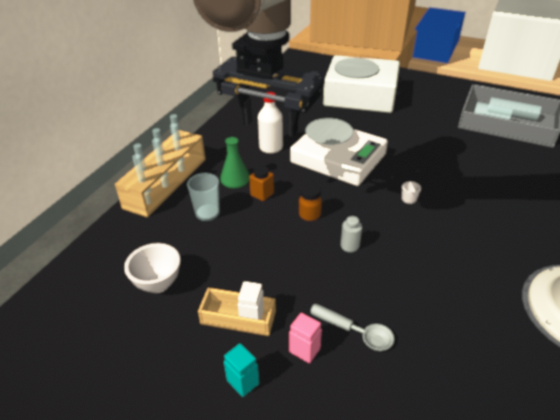

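```bash
python3 - <<'E'
from h import *
S={'scene':dict(weight=(242,197),pan=(155,300),box=(360,197),case=(347,178),sq=(266,294),round=(245,245),cruc=(156,214),pink=(328,155),teal=(372,157),mortar=(402,240),beaker=(332,290),flask=(278,330)),
'side':dict(weight=(351,238),pan=(330,133),box=(225,312),case=(250,298),sq=(262,187),round=(310,207),cruc=(411,194),pink=(305,340),teal=(240,370),mortar=(153,268),beaker=(205,197),flask=(234,165))}
for n in S:
    z=np.load(n+'0.npz');P=z['P'];print(n)
    for k,(u,v) in S[n].items():
        w=P[v-2:v+3,u-2:u+3].reshape(-1,3); print(k,np.round(np.median(w,0),3))
    b=P[...,2]; print('bench z',np.median(b[np.abs(b)<.03]))
E
```

```text
scene
weight [0.455 0.014 0.055]
pan [ 0.604 -0.268  0.073]
box [0.575 0.288 0.005]
case [0.549 0.252 0.077]
sq [ 0.698 -0.066  0.048]
round [ 0.572 -0.044  0.049]
cruc [ 0.357 -0.177  0.008]
pink [0.446 0.274 0.05 ]
teal [0.511 0.367 0.051]
mortar [0.732 0.286 0.014]
beaker [0.749 0.073 0.008]
flask [ 0.781 -0.088  0.059]
bench z 0.0006358698318272848
side
weight [0.434 0.037 0.038]
pan [ 0.591 -0.255  0.073]
box [0.585 0.277 0.006]
case [0.529 0.279 0.077]
sq [ 0.666 -0.034  0.039]
round [ 0.543 -0.015  0.039]
cruc [ 0.361 -0.16   0.029]
pink [0.42  0.302 0.056]
teal [0.482 0.398 0.071]
mortar [0.758 0.252 0.018]
beaker [0.741 0.078 0.069]
flask [ 0.754 -0.065  0.053]
bench z 0.0007691082769173407
```

Call:
play_rows --deltas '[{"fingers": -1,"dp": [-0.1,0.875,-0.135],"twist": 0},{"fingers": -1,"dp": [-0.1,0.875,-0.135],"twist": 0},{"fingers": -1,"dp": [-0.1,0.875,-0.135],"twist": 0},{"fingers": -1,"dp": [-0.1,0.875,-0.135],"twist": 0},{"fingers": -1,"dp": [-0.1,0.875,-0.135],"twist": 0},{"fingers": -1,"dp": [-0.1,0.875,-0.135],"twist": 0},{"fingers": -1,"dp": [-0.1,0.875,-0.135],"twist": 0}]'

```text
time_s: 0.85
position: [0.4507, 0.0201, 0.2494]
orientation: [[-0.0, -1.0, -0.0], [-1.0, 0.0, -0.0], [0.0, 0.0, -1.0]]
ft_force: [-0.6, -0.2, -0.8]
width: 0.0872
grasp_force: 0.0
```

```bash
python3 - <<'E'
from h import *
o,im,d,m=snap('wrist'); cv2.imwrite('pics/w1.png',im); P=pts(o,im,d,m); np.savez('w1.npz',im=im,d=d,P=P)
print(o['position'],o['time_s']); z=P[...,2]; print(np.median(z[abs(z)<.02]))
r=np.hypot(P[...,0]-.444,P[...,1]-.025)
for lo,hi in((.062,.085),(.05,.062)):
    q=P[(r<.05)&(z>lo)&(z<hi)]; print(lo,len(q),np.median(q,0) if len(q) else '',cv2.minEnclosingCircle(q[:,:2].astype(np.float32)) if len(q) else '')
E
```

```text
[0.45065558 0.02011019 0.24936648] 0.85
0.0004793342843958104
0.062 321 [0.44003517 0.01923716 0.0712801 ] ((0.4401056468486786, 0.02009762078523636), 0.011902674101293087)
0.05 419 [0.44086101 0.01485366 0.05636765] ((0.4401160180568695, 0.020413722842931747), 0.01895480789244175)
```

View pics/w1.png

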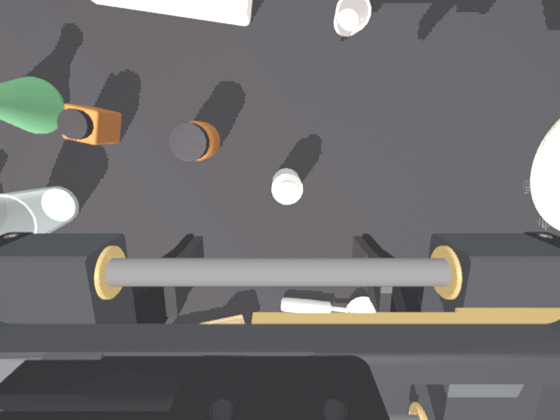

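Call:
play_rows --deltas '[{"fingers": -1,"dp": [0,0.05,0.5],"twist": 0},{"fingers": -1,"dp": [0,0.05,0.75],"twist": 0},{"fingers": -1,"dp": [0,0.05,0.95],"twist": 0},{"fingers": -1,"dp": [0,0.05,0.95],"twist": 0},{"fingers": -1,"dp": [0,0.05,0.95],"twist": 0},{"fingers": -1,"dp": [0,0.05,0.95],"twist": 0}]'

```text
time_s: 1.5
position: [0.4409, 0.02, 0.0595]
orientation: [[0.0, -1.0, -0.001], [-1.0, -0.0, -0.001], [0.001, 0.001, -1.0]]
ft_force: [0.2, 0.3, 0.8]
width: 0.0872
grasp_force: 0.0
```

Call:
play_rows --deltas '[{"fingers": -1,"dp": [0,0,0.13],"twist": 0},{"fingers": -1,"dp": [0,0,0.13],"twist": 0},{"fingers": 1,"dp": [0,0,0.13],"twist": 0},{"fingers": 1,"dp": [0,0,0.13],"twist": 0},{"fingers": 1,"dp": [0,0,0.13],"twist": 0},{"fingers": 1,"dp": [0,0,0.13],"twist": 0},{"fingers": 1,"dp": [0,0,0.13],"twist": 0},{"fingers": 1,"dp": [0,0,0.13],"twist": 0}]' --squeeze 40

```text
time_s: 2.3
position: [0.44, 0.02, 0.0337]
orientation: [[0.0, -1.0, 0.0], [-1.0, -0.0, 0.0], [-0.0, -0.0, -1.0]]
ft_force: [0.4, -0.8, 0.3]
width: 0.0471
grasp_force: 0.0
```

Call:
play_rows --deltas '[{"fingers": 1,"dp": [0,0,0],"twist": 0},{"fingers": 1,"dp": [0,0,0],"twist": 0},{"fingers": 1,"dp": [0,0,0],"twist": 0},{"fingers": 1,"dp": [0,0,-0.1],"twist": 0},{"fingers": 1,"dp": [0,0,-0.5],"twist": 0},{"fingers": 1,"dp": [0,0,-0.75],"twist": 0},{"fingers": 1,"dp": [0,0,-0.75],"twist": 0}]'

```text
time_s: 3.0
position: [0.4406, 0.0203, 0.1863]
orientation: [[0.0, -1.0, 0.003], [-1.0, -0.0, 0.001], [-0.001, -0.003, -1.0]]
ft_force: [1.0, 0.4, -5.4]
width: 0.0372
grasp_force: 40.0
```

```bash
python3 - <<'E'
from h import *
for n in('scene','side'):
    z=np.load(n+'0.npz');P=z['P'];im=z['im']
    m=(np.hypot(P[...,0]-.597,P[...,1]+.262)<.09)&(P[...,2]>.066)&(P[...,2]<.08)
    q=P[m]; k=cv2.convexHull(q[:,:2].astype(np.float32)); print(n,len(q),cv2.minEnclosingCircle(q[:,:2].astype(np.float32)),cv2.fitEllipse(k),np.median(q[:,2]))
    # box walls & case cap
    m=(np.hypot(P[...,0]-.57,P[...,1]-.28)<.1)&(P[...,2]>.03)&(P[...,2]<.039)
    q=P[m][:,:2].astype(np.float32); print('wall',len(q),cv2.minAreaRect(q))
    m=(np.hypot(P[...,0]-.55,P[...,1]-.27)<.06)&(P[...,2]>.072)&(P[...,2]<.082)
    q=P[m][:,:2].astype(np.float32); print('case',len(q),cv2.minAreaRect(q))
E
```

```text
scene 2437 ((0.5991683006286621, -0.2681153416633606), 0.05888010188937187) ((0.5995848178863525, -0.26754698157310486), (0.11461422592401505, 0.11675437539815903), 80.11896514892578) 0.07252483379684427
wall 301 ((0.5547757148742676, 0.30405277013778687), (0.12432693690061569, 0.12530751526355743), 13.21342945098877)
case 164 ((0.5374893546104431, 0.26367297768592834), (0.032718975096940994, 0.038406968116760254), 13.510515213012695)
side 972 ((0.5988475680351257, -0.26743635535240173), 0.061152826994657516) ((0.5988464951515198, -0.26697632670402527), (0.1149292066693306, 0.12007026374340057), 20.821138381958008) 0.07275613549425686
wall 654 ((0.562409520149231, 0.2729927897453308), (0.12525734305381775, 0.05624222010374069), 12.561030387878418)
case 359 ((0.5374728441238403, 0.26513150334358215), (0.031331710517406464, 0.04005904868245125), 11.898783683776855)
```

Call:
play_rows --deltas '[{"fingers": 1,"dp": [0.15,-0.12,0],"twist": 0},{"fingers": 1,"dp": [0.35,-0.28,0],"twist": 0},{"fingers": 1,"dp": [0.55,-0.44,0],"twist": 0},{"fingers": 1,"dp": [0.75,-0.6,0],"twist": 0},{"fingers": 1,"dp": [0.9,-0.71,0],"twist": 0},{"fingers": 1,"dp": [1,-0.795,0],"twist": 0},{"fingers": 1,"dp": [1,-0.795,0],"twist": 0}]'

```text
time_s: 3.7
position: [0.5996, -0.1825, 0.1803]
orientation: [[-0.004, -1.0, -0.003], [-1.0, 0.004, 0.0], [-0.0, 0.003, -1.0]]
ft_force: [-0.7, 0.4, -5.0]
width: 0.0374
grasp_force: 40.0
```

Call:
play_rows --deltas '[{"fingers": 1,"dp": [0.15,0,0],"twist": 0},{"fingers": 1,"dp": [0.3,0,0],"twist": 0},{"fingers": 1,"dp": [0.4,0,0],"twist": 0},{"fingers": 1,"dp": [0.435,0,0],"twist": 0},{"fingers": 1,"dp": [0.435,0,0],"twist": 0},{"fingers": 1,"dp": [0.435,0,0],"twist": 0},{"fingers": 1,"dp": [0.435,0,0],"twist": 0}]'

```text
time_s: 4.4
position: [0.5989, -0.2657, 0.1833]
orientation: [[0.001, -1.0, -0.001], [-1.0, -0.001, 0.001], [-0.001, 0.001, -1.0]]
ft_force: [-0.1, -0.2, -4.7]
width: 0.0371
grasp_force: 40.0
```

```bash
python3 - <<'E'
from h import *
o,im,d,m=snap('wrist'); cv2.imwrite('pics/w2.png',im); P=pts(o,im,d,m); np.savez('w2.npz',im=im,d=d,P=P)
print(o['position'],o['joints'],o['ft_force']); z=P[...,2]
m=(np.hypot(P[...,0]-.599,P[...,1]+.267)<.08)&(z>.066)&(z<.08)
q=P[m][:,:2].astype(np.float32); k=cv2.convexHull(q); print(len(q),cv2.minEnclosingCircle(q),cv2.fitEllipse(k),np.median(z[m]))
E
```

```text
[ 0.59885341 -0.265709    0.18328041] [-9.82257445e+00  2.65396623e+01  1.85499092e+00 -3.06697916e-02
 -6.53570588e+01  9.89986785e+00] [-0.07888517 -0.16819986 -4.74800029]
8439 ((0.5985205769538879, -0.2673010230064392), 0.05790001526474953) ((0.5986684560775757, -0.2692869305610657), (0.11036422103643417, 0.11562949419021606), 91.86215209960938) 0.07239321060795662
```

View pics/w2.png

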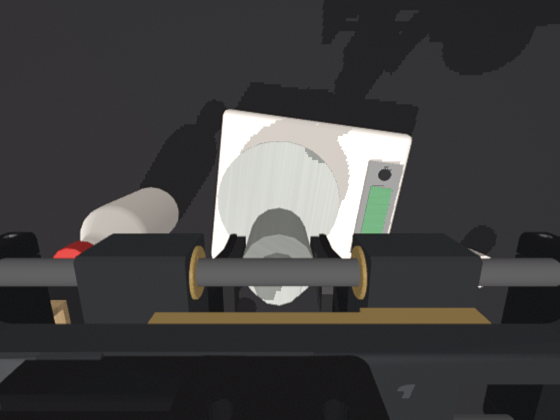

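Call:
play_rows --deltas '[{"fingers": 1,"dp": [0,0,0.12],"twist": 0},{"fingers": 1,"dp": [0,0,0.24],"twist": 0},{"fingers": 1,"dp": [0,0,0.33],"twist": 0},{"fingers": 1,"dp": [0,0,0.36],"twist": 0},{"fingers": 1,"dp": [0,0,0.36],"twist": 0},{"fingers": 1,"dp": [0,0,0.36],"twist": 0}]'

```text
time_s: 5.05
position: [0.6, -0.267, 0.1129]
orientation: [[0.001, -1.0, 0.002], [-1.0, -0.001, -0.001], [0.001, -0.002, -1.0]]
ft_force: [1.2, 0.6, -4.7]
width: 0.0371
grasp_force: 40.0
```

Call:
play_rows --deltas '[{"fingers": 1,"dp": [0,0,0.01],"twist": 0},{"fingers": 1,"dp": [0,0,0.02],"twist": 0},{"fingers": 1,"dp": [0,0,0.03],"twist": 0},{"fingers": 1,"dp": [0,0,0.035],"twist": 0},{"fingers": 1,"dp": [0,0,0.04],"twist": 0},{"fingers": 1,"dp": [0,0,0.045],"twist": 0},{"fingers": 1,"dp": [0,0,0.05],"twist": 0},{"fingers": 1,"dp": [0,0,0.05],"twist": 0}]'

```text
time_s: 5.85
position: [0.5991, -0.267, 0.1018]
orientation: [[0.0, -1.0, 0.0], [-1.0, -0.0, -0.0], [0.0, -0.0, -1.0]]
ft_force: [0.2, 0.8, -2.6]
width: 0.0371
grasp_force: 40.0
```

Call:
play_rows --deltas '[{"fingers": 1,"dp": [0,0,0.005],"twist": 0},{"fingers": 1,"dp": [0,0,0.01],"twist": 0},{"fingers": 1,"dp": [0,0,0.014],"twist": 0},{"fingers": 1,"dp": [0,0,0.016],"twist": 0},{"fingers": 1,"dp": [0,0,0.016],"twist": 0},{"fingers": 1,"dp": [0,0,0.016],"twist": 0},{"fingers": 1,"dp": [0,0,0.016],"twist": 0}]'

```text
time_s: 6.55
position: [0.5991, -0.2671, 0.0985]
orientation: [[0.0, -1.0, 0.0], [-1.0, -0.0, -0.0], [0.0, -0.0, -1.0]]
ft_force: [-1.9, 0.3, 0.4]
width: 0.0368
grasp_force: 40.0
```

Call:
play_rows --deltas '[{"fingers": -1,"dp": [0,0,0],"twist": 0},{"fingers": -1,"dp": [0,0,0],"twist": 0},{"fingers": -1,"dp": [0,0,0],"twist": 0},{"fingers": -1,"dp": [0,0,0],"twist": 0},{"fingers": -1,"dp": [0,0,0],"twist": 0},{"fingers": -1,"dp": [0,0,0],"twist": 0},{"fingers": -1,"dp": [0,0,0],"twist": 0},{"fingers": -1,"dp": [0,0,0],"twist": 0}]' --squeeze 40

```text
time_s: 7.35
position: [0.599, -0.267, 0.0983]
orientation: [[-0.0, -1.0, 0.0], [-1.0, 0.0, -0.0], [0.0, -0.0, -1.0]]
ft_force: [-0.2, -0.4, -0.1]
width: 0.0856
grasp_force: 0.0
```

Call:
play_rows --deltas '[{"fingers": -1,"dp": [0,0,-0.2],"twist": 0},{"fingers": -1,"dp": [0,0,-0.4],"twist": 0},{"fingers": -1,"dp": [0,0,-0.6],"twist": 0},{"fingers": -1,"dp": [0,0,-0.6],"twist": 0},{"fingers": -1,"dp": [0,0,-0.6],"twist": 0},{"fingers": -1,"dp": [0,0,-0.6],"twist": 0},{"fingers": -1,"dp": [0,0,-0.6],"twist": 0},{"fingers": -1,"dp": [0,0,-0.6],"twist": 0}]'

```text
time_s: 8.15
position: [0.5985, -0.2669, 0.2169]
orientation: [[-0.0, -1.0, -0.003], [-1.0, 0.0, 0.001], [-0.001, 0.003, -1.0]]
ft_force: [0.2, 0.2, 0.1]
width: 0.0874
grasp_force: 0.0
```

```bash
python3 - <<'E'
from h import *
import time
for i in range(2):
    o,im,d,m=snap('wrist'); P=pts(o,im,d,m); z=P[...,2]; r=np.hypot(P[...,0]-.599,P[...,1]+.267)
    q=P[(r<.04)&(z>.125)&(z<.145)]; print(o['time_s'],o['position'],len(q),np.median(q,0),cv2.minEnclosingCircle(q[:,:2].astype(np.float32)))
    print('pan z',np.median(z[(r>.03)&(r<.05)&(z>.05)&(z<.08)]))
E
```

```text
8.15 [ 0.59850316 -0.26686247  0.2168977 ] 607 [ 0.59919056 -0.26782427  0.13629718] ((0.599423885345459, -0.26692038774490356), 0.011877356097102165)
pan z 0.06555716240731668
8.2 [ 0.59861611 -0.26690097  0.21714424] 607 [ 0.5993307  -0.26777164  0.13630913] ((0.5993642807006836, -0.26663482189178467), 0.012064220383763313)
pan z 0.0655039768313031
```

Call:
play_rows --deltas '[{"fingers": -1,"dp": [-0.25,0,-0.1],"twist": 0},{"fingers": -1,"dp": [-0.5,0,-0.2],"twist": 0},{"fingers": -1,"dp": [-0.75,0,-0.2],"twist": 0},{"fingers": -1,"dp": [-1,0,-0.2],"twist": 0}]'

```text
time_s: 8.65
position: [0.5992, -0.0726, 0.2593]
orientation: [[-0.001, -1.0, 0.002], [-1.0, 0.001, 0.0], [-0.0, -0.002, -1.0]]
ft_force: [1.2, -0.3, -0.4]
width: 0.0868
grasp_force: 0.0
```

Call:
play_rows --deltas '[{"fingers": -1,"dp": [-0.25,0,0],"twist": 0},{"fingers": -1,"dp": [-0.5,0,0],"twist": 0},{"fingers": -1,"dp": [-0.75,0,0],"twist": 0},{"fingers": -1,"dp": [-1,0,0],"twist": 0}]'

```text
time_s: 9.05
position: [0.5986, 0.1278, 0.2583]
orientation: [[0.0, -1.0, 0.0], [-1.0, -0.0, -0.0], [0.0, -0.0, -1.0]]
ft_force: [0.1, -0.5, 0.2]
width: 0.0873
grasp_force: 0.0
```

Call:
play_rows --deltas '[{"fingers": -1,"dp": [-0.25,0.1,0],"twist": 0.07},{"fingers": -1,"dp": [-0.5,0.2,0],"twist": 0.14},{"fingers": -1,"dp": [-0.695,0.22,0],"twist": 0.21},{"fingers": -1,"dp": [-0.695,0.22,0],"twist": 0.28},{"fingers": -1,"dp": [-0.695,0.22,0],"twist": 0.35},{"fingers": -1,"dp": [-0.695,0.22,0],"twist": 0.42},{"fingers": -1,"dp": [-0.695,0.22,0],"twist": 0.49},{"fingers": -1,"dp": [-0.695,0.22,0],"twist": 0.56}]'

```text
time_s: 9.85
position: [0.5549, 0.2649, 0.258]
orientation: [[-0.924, -0.382, -0.0], [-0.382, 0.924, -0.0], [0.001, -0.0, -1.0]]
ft_force: [0.6, 0.4, 0.3]
width: 0.0868
grasp_force: 0.0
```

Call:
play_rows --deltas '[{"fingers": -1,"dp": [0,0,0],"twist": 0.07},{"fingers": -1,"dp": [0,0,0],"twist": 0.086},{"fingers": -1,"dp": [0,0,0],"twist": 0.086},{"fingers": -1,"dp": [0,0,0],"twist": 0.086},{"fingers": -1,"dp": [0,0,0],"twist": 0.086}]'

```text
time_s: 10.35
position: [0.555, 0.2648, 0.2582]
orientation: [[-0.976, -0.217, -0.0], [-0.217, 0.976, -0.0], [0.0, -0.0, -1.0]]
ft_force: [-0.4, -0.2, 0.4]
width: 0.0872
grasp_force: 0.0
```

```bash
python3 - <<'E'
from h import *
o,im,d,m=snap('wrist'); cv2.imwrite('pics/w3.png',im); P=pts(o,im,d,m); np.savez('w3.npz',im=im,d=d,P=P)
print(o['time_s'],o['position'],o['orientation'].round(4).tolist(),o['joints'].round(1)); z=P[...,2]
r=np.hypot(P[...,0]-.562,P[...,1]-.273)
for n,lo,hi,R in(('wall',.0325,.0375,.08),('cap',.072,.082,.06),('body',.057,.066,.06)):
    q=P[(r<R)&(z>lo)&(z<hi)][:,:2].astype(np.float32); print(n,len(q),cv2.minAreaRect(q))
E
```

```text
10.35 [0.55497917 0.26479136 0.25819937] [[-0.9762, -0.2167, -0.0001], [-0.2167, 0.9762, -0.0002], [0.0001, -0.0001, -1.0]] [  40.6   19.8    2.3    0.   -72.4 -118.1]
wall 962 ((0.5617311596870422, 0.27206742763519287), (0.12428630888462067, 0.05387050285935402), 13.631560325622559)
cap 859 ((0.5366267561912537, 0.2655448913574219), (0.030404958873987198, 0.036480117589235306), 12.918593406677246)
body 83 ((0.5311017632484436, 0.26379209756851196), (0.02083726041018963, 0.03880729898810387), 12.700750350952148)
```

View pics/w3.png

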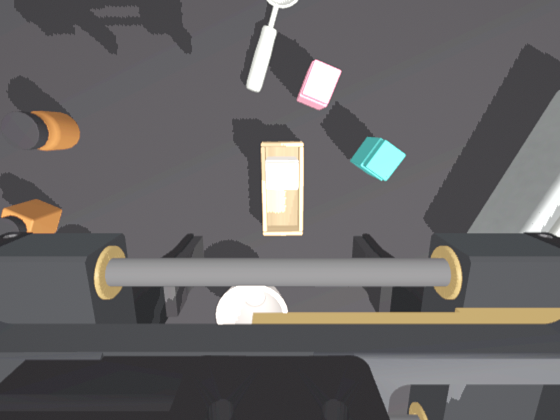

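```bash
cat > yaw.py <<'E'
from h import *
from scipy.optimize import least_squares
def boxfit(P,ctr=(.5617,.2721),y0=13.):
    z=P[...,2]; r=np.hypot(P[...,0]-ctr[0],P[...,1]-ctr[1]); q=P[(r<.075)&(z>.033)&(z<.037)][:,:2]
    # wall mid-line rectangle 119x49
    def f(p):
        c,s=np.cos(p[2]),np.sin(p[2]); e=q-p[:2]; a=e[:,0]*c+e[:,1]*s; b=-e[:,0]*s+e[:,1]*c
        k=np.stack([abs(a)-.0595,abs(b)-.0245],1); i=np.argmin(abs(k),1); v=k[np.arange(len(k)),i]
        return v/.001
    s=least_squares(f,[*ctr,np.radians(y0)],loss='soft_l1'); return s.x[:2],np.degrees(s.x[2]),np.median(abs(s.fun)),len(q)
if __name__=='__main__':
    for n in('w3','scene0','side0'): print(n,boxfit(np.load(n+'.npz')['P']))
E
python3 yaw.py
```

```text
w3 (array([0.56134018, 0.27224182]), np.float64(13.207582111374403), np.float64(1.1639475796821723), 942)
scene0 (array([0.56241538, 0.2713164 ]), np.float64(12.068768265458031), np.float64(1.7021282761319965), 182)
side0 (array([0.56154418, 0.27260361]), np.float64(13.351007353204565), np.float64(1.3804728252104979), 439)
```

Call:
play_rows --deltas '[{"fingers": -1,"dp": [0.089,0.0235,0.25],"twist": -0.005},{"fingers": -1,"dp": [0.089,0.0235,0.5],"twist": -0.005},{"fingers": -1,"dp": [0.089,0.0235,0.7],"twist": -0.005},{"fingers": -1,"dp": [0.089,0.0235,0.75],"twist": -0.005},{"fingers": -1,"dp": [0.089,0.0235,0.75],"twist": -0.005},{"fingers": -1,"dp": [0.089,0.0235,0.75],"twist": -0.005}]'

```text
time_s: 11.0
position: [0.5382, 0.2665, 0.1106]
orientation: [[-0.974, -0.227, 0.004], [-0.227, 0.974, 0.002], [-0.004, 0.001, -1.0]]
ft_force: [-0.8, 0.2, 0.9]
width: 0.0871
grasp_force: 0.0
```

```bash
python3 - <<'E'
from yaw import *
o,im,d,m=snap('wrist'); cv2.imwrite('pics/w4.png',im); P=pts(o,im,d,m); np.savez('w4.npz',im=im,d=d,P=P)
print(o['time_s'],o['position'],np.degrees(np.arctan2(o['orientation'][1,1],o['orientation'][0,1]))); z=P[...,2]
print(boxfit(P)); r=np.hypot(P[...,0]-.5366,P[...,1]-.2655)
q=P[(r<.03)&(z>.075)&(z<.079)][:,:2].astype(np.float32); print(len(q),cv2.minAreaRect(q))
E
```

```text
11.0 [0.53824864 0.26654138 0.11056841] 103.12285201527219
(array([0.56128357, 0.27217643]), np.float64(13.106201554491642), np.float64(1.2036141320381293), 1870)
2209 ((0.5367357730865479, 0.2657530903816223), (0.0307301077991724, 0.03705047070980072), 13.63202953338623)
```

Call:
play_rows --deltas '[{"fingers": -1,"dp": [0,0,0.15],"twist": 0},{"fingers": -1,"dp": [0,0,0.3],"twist": 0},{"fingers": -1,"dp": [0,0,0.35],"twist": 0},{"fingers": -1,"dp": [0,0,0.35],"twist": 0},{"fingers": 1,"dp": [0,0,0.35],"twist": 0},{"fingers": 1,"dp": [0,0,0.35],"twist": 0},{"fingers": 1,"dp": [0,0,0.35],"twist": 0},{"fingers": 1,"dp": [0,0,0.35],"twist": 0}]' --squeeze 12

```text
time_s: 11.85
position: [0.537, 0.2659, 0.0393]
orientation: [[-0.974, -0.226, 0.001], [-0.226, 0.974, 0.001], [-0.002, 0.001, -1.0]]
ft_force: [0.1, 0.4, -0.3]
width: 0.0627
grasp_force: 0.0
```

Call:
play_rows --deltas '[{"fingers": 1,"dp": [0,0,0],"twist": 0},{"fingers": 1,"dp": [0,0,0],"twist": 0},{"fingers": 1,"dp": [0,0,0],"twist": 0},{"fingers": 1,"dp": [0,0,0],"twist": 0},{"fingers": 1,"dp": [0,0,0],"twist": 0}]'

```text
time_s: 12.35
position: [0.5366, 0.2656, 0.0383]
orientation: [[-0.974, -0.226, -0.0], [-0.226, 0.974, -0.0], [0.0, -0.0, -1.0]]
ft_force: [-0.4, 0.7, 0.6]
width: 0.0399
grasp_force: 12.0
```

Gripped. Slide slowly towards the box's −x end.

Call:
play_rows --deltas '[{"fingers": 1,"dp": [0.01,0,0],"twist": 0},{"fingers": 1,"dp": [0.02,0,0],"twist": 0},{"fingers": 1,"dp": [0.03,0,0],"twist": 0},{"fingers": 1,"dp": [0.04,0,0],"twist": 0},{"fingers": 1,"dp": [0.05,0,0],"twist": 0},{"fingers": 1,"dp": [0.06,0,0],"twist": 0},{"fingers": 1,"dp": [0.065,0,0],"twist": 0},{"fingers": 1,"dp": [0.065,0,0],"twist": 0}]'

```text
time_s: 13.15
position: [0.5236, 0.2625, 0.0383]
orientation: [[-0.974, -0.226, -0.0], [-0.226, 0.974, -0.0], [0.0, -0.0, -1.0]]
ft_force: [-0.6, 0.1, 0.5]
width: 0.04
grasp_force: 12.0
```

Call:
play_rows --deltas '[{"fingers": 1,"dp": [0.004,0,0],"twist": 0},{"fingers": 1,"dp": [0.008,0,0],"twist": 0},{"fingers": 1,"dp": [0.01,0,0],"twist": 0},{"fingers": 1,"dp": [0.01,0,0],"twist": 0}]'

```text
time_s: 13.55
position: [0.5224, 0.2623, 0.0384]
orientation: [[-0.974, -0.226, 0.001], [-0.226, 0.974, 0.0], [-0.001, 0.0, -1.0]]
ft_force: [1.4, -0.8, -1.3]
width: 0.0399
grasp_force: 12.0
```

Call:
play_rows --deltas '[{"fingers": 1,"dp": [0.004,0,0],"twist": 0},{"fingers": 1,"dp": [0.008,0,0],"twist": 0},{"fingers": 1,"dp": [0.008,0,0],"twist": 0}]'

```text
time_s: 13.85
position: [0.522, 0.2623, 0.0386]
orientation: [[-0.974, -0.227, 0.003], [-0.227, 0.974, 0.001], [-0.003, 0.001, -1.0]]
ft_force: [5.0, -1.3, -2.2]
width: 0.0399
grasp_force: 12.0
```

```bash
python3 - <<'E'
from h import *
o=manip.get_obs(); print(o['position'],o['ft_force'],o['tau'],o['orientation'].round(4).tolist())
e=o['position'][:2]-[.5613,.2722]; c,s=np.cos(np.radians(13.1)),np.sin(np.radians(13.1)); print(e@[c,s],e@[-s,c])
E
```

```text
[0.52202904 0.26225331 0.03859451] [ 4.97887626 -1.26280147 -2.2291009 ] [ 1.97149180e+00 -4.08210504e+01  1.19842172e+01  1.87469423e+00
 -1.25028793e+00 -2.77723762e-02] [[-0.9739, -0.2268, 0.0032], [-0.2268, 0.9739, 0.0014], [-0.0034, 0.0006, -1.0]]
-0.04050339917980935 -0.0007870272283872689
```

Call:
play_rows --deltas '[{"fingers": -1,"dp": [0,0,0],"twist": 0},{"fingers": -1,"dp": [0,0,0],"twist": 0},{"fingers": -1,"dp": [0,0,0],"twist": 0},{"fingers": -1,"dp": [0,0,0],"twist": 0},{"fingers": -1,"dp": [0,0,-0.25],"twist": 0},{"fingers": -1,"dp": [0,0,-0.5],"twist": 0},{"fingers": -1,"dp": [0,0,-0.75],"twist": 0},{"fingers": -1,"dp": [0,0,-1],"twist": 0}]'

```text
time_s: 14.65
position: [0.5198, 0.2615, 0.2404]
orientation: [[-0.974, -0.226, -0.0], [-0.226, 0.974, -0.0], [0.0, -0.0, -1.0]]
ft_force: [1.5, 1.0, -0.0]
width: 0.0861
grasp_force: 0.0
```

Call:
play_rows --deltas '[{"fingers": -1,"dp": [-0.06,-0.25,0],"twist": 0},{"fingers": -1,"dp": [-0.12,-0.5,0],"twist": 0},{"fingers": -1,"dp": [-0.18,-0.75,0],"twist": 0},{"fingers": -1,"dp": [-0.22,-0.95,0],"twist": 0},{"fingers": -1,"dp": [-0.22,-0.95,0],"twist": 0}]'

```text
time_s: 15.15
position: [0.6073, 0.0822, 0.2378]
orientation: [[-0.975, -0.22, -0.001], [-0.22, 0.975, -0.001], [0.001, -0.001, -1.0]]
ft_force: [-0.4, 0.5, -0.7]
width: 0.087
grasp_force: 0.0
```

Call:
play_rows --deltas '[{"fingers": -1,"dp": [-0.06,-0.22,0],"twist": 0},{"fingers": -1,"dp": [-0.12,-0.44,0],"twist": 0},{"fingers": -1,"dp": [-0.18,-0.6,0],"twist": 0},{"fingers": -1,"dp": [-0.2,-0.65,0],"twist": 0},{"fingers": -1,"dp": [-0.2,-0.65,0],"twist": 0},{"fingers": -1,"dp": [-0.2,-0.65,0],"twist": 0},{"fingers": -1,"dp": [-0.2,-0.65,0],"twist": 0}]'

```text
time_s: 15.85
position: [0.6741, -0.0294, 0.2386]
orientation: [[-0.974, -0.228, -0.0], [-0.228, 0.974, 0.0], [-0.0, 0.0, -1.0]]
ft_force: [0.5, 0.2, 0.0]
width: 0.087
grasp_force: 0.0
```

```bash
cat > jar.py <<'E'
from h import *
o,im,d,m=snap('wrist'); cv2.imwrite('pics/w5.png',im); P=pts(o,im,d,m); np.savez('w5.npz',im=im,d=d,P=P)
print(o['time_s'],o['position'],o['orientation'].round(4).tolist(),o['joints'].round(1)); z=P[...,2]
r=np.hypot(P[...,0]-.682,P[...,1]+.05)
q=P[(r<.045)&(z>.064)&(z<.075)]; print('cap',len(q),cv2.minEnclosingCircle(q[:,:2].astype(np.float32)),np.median(q,0))
q=P[(r<.045)&(z>.051)&(z<.06)]; print('body',len(q),cv2.minAreaRect(q[:,:2].astype(np.float32)),np.median(q,0))
q=P[(r<.06)&(z>.01)&(z<.06)]; print('all',len(q),cv2.minAreaRect(q[:,:2].astype(np.float32)))
for n in('scene0','side0'):
    P=np.load(n+'.npz')['P'];z=P[...,2]; r=np.hypot(P[...,0]-.682,P[...,1]+.05)
    q=P[(r<.04)&(z>.01)&(z<.062)]; print(n,len(q),cv2.minAreaRect(q[:,:2].astype(np.float32)))
E
python3 jar.py
```

```text
15.85 [ 0.67407439 -0.02942302  0.23857431] [[-0.9737, -0.228, -0.0001], [-0.228, 0.9737, 0.0003], [-0.0, 0.0003, -1.0]] [ 11.2  26.4   9.7  -0.  -73.3 -88. ]
cap 678 ((0.6792542934417725, -0.055501870810985565), 0.017001936212182045) [ 0.67866532 -0.05552601  0.0693784 ]
body 427 ((0.6791931986808777, -0.055528800934553146), (0.040004730224609375, 0.04012288898229599), 77.86627197265625) [ 0.66868228 -0.05288627  0.05595591]
all 726 ((0.6993827223777771, -0.05986618623137474), (0.04000449925661087, 0.08156095445156097), 77.8725357055664)
scene0 326 ((0.6815150380134583, -0.05618632957339287), (0.04096222296357155, 0.04086087644100189), 77.93997192382812)
side0 459 ((0.6796587109565735, -0.053056810051202774), (0.040867507457733154, 0.04180843010544777), 77.55506896972656)
```

View pics/w5.png

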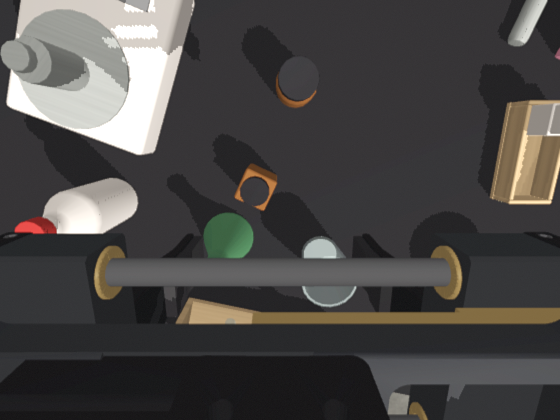

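Call:
play_rows --deltas '[{"fingers": -1,"dp": [0.0045,-0.133,0.1],"twist": 0.07},{"fingers": -1,"dp": [0.0045,-0.133,0.2],"twist": 0.14},{"fingers": -1,"dp": [0.0045,-0.133,0.3],"twist": 0.211},{"fingers": -1,"dp": [0.0045,-0.133,0.5],"twist": 0.211},{"fingers": -1,"dp": [0.0045,-0.133,0.75],"twist": 0.211},{"fingers": -1,"dp": [0.0045,-0.133,0.9],"twist": 0.211},{"fingers": -1,"dp": [0.0045,-0.133,0.98],"twist": 0.211},{"fingers": -1,"dp": [0.0045,-0.133,0.98],"twist": 0.211}]'

```text
time_s: 16.7
position: [0.6775, -0.056, 0.0393]
orientation: [[-0.977, 0.211, -0.006], [0.211, 0.977, -0.0], [0.006, -0.002, -1.0]]
ft_force: [0.0, 0.8, 0.5]
width: 0.0868
grasp_force: 0.0
```

Call:
play_rows --deltas '[{"fingers": -1,"dp": [0,0,0.04],"twist": 0},{"fingers": -1,"dp": [0,0,0.04],"twist": 0},{"fingers": 1,"dp": [0,0,0.04],"twist": 0},{"fingers": 1,"dp": [0,0,0.04],"twist": 0},{"fingers": 1,"dp": [0,0,0.04],"twist": 0},{"fingers": 1,"dp": [0,0,0.04],"twist": 0},{"fingers": 1,"dp": [0,0,0.04],"twist": 0},{"fingers": 1,"dp": [0,0,0.04],"twist": 0}]' --squeeze 25

```text
time_s: 17.5
position: [0.6798, -0.0571, 0.0344]
orientation: [[-0.977, 0.212, 0.0], [0.212, 0.977, 0.0], [-0.0, 0.0, -1.0]]
ft_force: [-0.2, -1.2, -0.3]
width: 0.0471
grasp_force: 0.0
```

Call:
play_rows --deltas '[{"fingers": 1,"dp": [0,0,0],"twist": 0},{"fingers": 1,"dp": [0,0,0],"twist": 0},{"fingers": 1,"dp": [0,0,0],"twist": 0}]'

```text
time_s: 17.8
position: [0.6799, -0.057, 0.0343]
orientation: [[-0.977, 0.212, 0.0], [0.212, 0.977, 0.0], [-0.0, 0.0, -1.0]]
ft_force: [-0.5, 0.5, -0.1]
width: 0.04
grasp_force: 25.0
```

Call:
play_rows --deltas '[{"fingers": 1,"dp": [0,0,-0.1],"twist": 0},{"fingers": 1,"dp": [0,0,-0.3],"twist": 0},{"fingers": 1,"dp": [0,0,-0.55],"twist": 0},{"fingers": 1,"dp": [0.1,0.1,-0.75],"twist": -0.05},{"fingers": 1,"dp": [0.2,0.3,-0.75],"twist": -0.1},{"fingers": 1,"dp": [0.3,0.5,-0.75],"twist": -0.15},{"fingers": 1,"dp": [0.4,0.7,-0.75],"twist": -0.2},{"fingers": 1,"dp": [0.5,0.9,-0.75],"twist": -0.211}]'

```text
time_s: 18.6
position: [0.619, 0.1414, 0.1838]
orientation: [[-0.974, -0.228, -0.001], [-0.228, 0.974, -0.0], [0.001, 0.0, -1.0]]
ft_force: [0.8, -0.0, -2.4]
width: 0.0399
grasp_force: 25.0
```

Call:
play_rows --deltas '[{"fingers": 1,"dp": [0,0,0],"twist": 0},{"fingers": 1,"dp": [0,0,0],"twist": 0},{"fingers": 1,"dp": [0,0,0],"twist": 0}]'

```text
time_s: 18.9
position: [0.6201, 0.1394, 0.1838]
orientation: [[-0.974, -0.226, -0.001], [-0.226, 0.974, -0.0], [0.001, -0.0, -1.0]]
ft_force: [0.6, -0.5, -1.9]
width: 0.0398
grasp_force: 25.0
```

```bash
cat > go.py <<'E'
import sys
from h import *
def go(a,b=0.,o=None):
    """scaled tool dp to bring TCP to box coordinates (a,b) mm, plus twist"""
    o=o or manip.get_obs(); c,s=np.cos(np.radians(13.1)),np.sin(np.radians(13.1))
    t=np.array([.5608,.2721])+np.array([c*a-s*b,s*a+c*b])/1000
    R=o['orientation']; w=np.append(t-o['position'][:2],0)
    print('t',o['time_s'],'pos',o['position'].round(4),'dp',(R.T@w/.2).round(4)[:2],'twist',((np.degrees(np.arctan2(R[1,1],R[0,1]))-103.1)/120).round(4),'w',o['width'],'F',o['ft_force'].round(1))
    e=o['position'][:2]-[.5608,.2721]; print('box',(e@[c,s]*1e3).round(2),(e@[-s,c]*1e3).round(2))
if __name__=='__main__': go(*map(float,sys.argv[1:]))
E
python3 go.py 34.5 0
```

```text
t 18.9 pos [0.6201 0.1394 0.1838] dp [-0.0334  0.7136] twist -0.0006 w 0.03983370383929647 F [ 0.6 -0.5 -1.9]
box 27.65 -142.72
```

Call:
play_rows --deltas '[{"fingers": 1,"dp": [-0.01,0.2,0],"twist": 0},{"fingers": 1,"dp": [-0.02,0.4,0],"twist": 0},{"fingers": 1,"dp": [-0.03,0.6,0],"twist": 0},{"fingers": 1,"dp": [-0.033,0.68,0],"twist": 0},{"fingers": 1,"dp": [-0.033,0.714,0],"twist": 0},{"fingers": 1,"dp": [-0.033,0.714,0.1],"twist": 0},{"fingers": 1,"dp": [-0.033,0.714,0.2],"twist": 0},{"fingers": 1,"dp": [-0.033,0.714,0.3],"twist": 0}]'

```text
time_s: 19.7
position: [0.5949, 0.2787, 0.1237]
orientation: [[-0.975, -0.224, -0.0], [-0.224, 0.975, -0.0], [0.0, -0.0, -1.0]]
ft_force: [-0.3, -0.5, -1.8]
width: 0.0397
grasp_force: 25.0
```

Call:
play_rows --deltas '[{"fingers": 1,"dp": [0,0,0.1],"twist": 0},{"fingers": 1,"dp": [0,0,0.15],"twist": 0},{"fingers": 1,"dp": [0,0,0.15],"twist": 0},{"fingers": 1,"dp": [0,0,0.15],"twist": 0},{"fingers": 1,"dp": [0,0,0.15],"twist": 0},{"fingers": 1,"dp": [0,0,0.15],"twist": 0}]'

```text
time_s: 20.3
position: [0.595, 0.281, 0.0956]
orientation: [[-0.974, -0.226, 0.002], [-0.226, 0.974, 0.001], [-0.002, 0.001, -1.0]]
ft_force: [-0.2, 0.2, -1.1]
width: 0.0397
grasp_force: 25.0
```

```bash
python3 - <<'E'
from yaw import *
from go import go
go(34.5,0); go(34.5,-.5)
o,im,d,m=snap('wrist'); cv2.imwrite('pics/w6.png',im); P=pts(o,im,d,m); np.savez('w6.npz',im=im,d=d,P=P)
print(boxfit(P))
z=P[...,2];r=np.hypot(P[...,0]-.522,P[...,1]-.262)
q=P[(r<.03)&(z>.075)&(z<.079)][:,:2].astype(np.float32); print(len(q),cv2.minAreaRect(q))
E
```

```text
t 20.3 pos [0.595  0.281  0.0956] dp [ 0.0039 -0.0044] twist -0.0002 w 0.03970224181543922 F [-0.2  0.2 -1.1]
box 35.27 0.88
t 20.3 pos [0.595  0.281  0.0956] dp [ 0.0039 -0.0069] twist -0.0002 w 0.03970224181543922 F [-0.2  0.2 -1.1]
box 35.27 0.88
(array([0.56053249, 0.27216269]), np.float64(13.463796155598814), np.float64(1.0237691210766338), 1740)
3410 ((0.5236065983772278, 0.26292628049850464), (0.030561497434973717, 0.03699863702058792), 12.883562088012695)
```

View pics/w6.png

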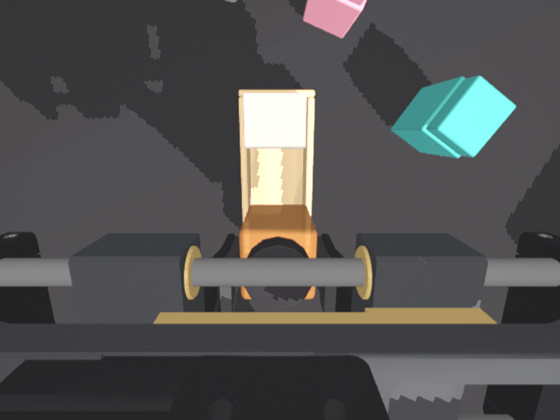

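Call:
play_rows --deltas '[{"fingers": 1,"dp": [0.004,-0.005,0.0],"twist": 0},{"fingers": 1,"dp": [0.004,-0.005,0.06],"twist": 0},{"fingers": 1,"dp": [0.004,-0.005,0.12],"twist": 0},{"fingers": 1,"dp": [0.004,-0.005,0.18],"twist": 0},{"fingers": 1,"dp": [0.004,-0.005,0.23],"twist": 0},{"fingers": 1,"dp": [0.004,-0.005,0.25],"twist": 0},{"fingers": 1,"dp": [0.004,-0.005,0.25],"twist": 0}]'

```text
time_s: 21.05
position: [0.5934, 0.2792, 0.043]
orientation: [[-0.974, -0.226, -0.002], [-0.226, 0.974, -0.001], [0.002, -0.001, -1.0]]
ft_force: [0.3, -0.5, -1.8]
width: 0.0401
grasp_force: 25.0
```

Call:
play_rows --deltas '[{"fingers": 1,"dp": [0,0,0.01],"twist": 0},{"fingers": 1,"dp": [0,0,0.02],"twist": 0},{"fingers": 1,"dp": [0,0,0.025],"twist": 0},{"fingers": 1,"dp": [0,0,0.028],"twist": 0},{"fingers": 1,"dp": [0,0,0.028],"twist": 0}]'

```text
time_s: 21.55
position: [0.5939, 0.2797, 0.0393]
orientation: [[-0.974, -0.226, 0.001], [-0.226, 0.974, 0.0], [-0.001, 0.0, -1.0]]
ft_force: [-0.2, 0.3, 0.8]
width: 0.0397
grasp_force: 25.0
```

```bash
python3 go.py 36.5 0
```

```text
t 21.55 pos [0.5939 0.2797 0.0393] dp [-0.0125  0.0008] twist -0.0001 w 0.03970833791016863 F [-0.2  0.3  0.8]
box 34.0 -0.15
```

Call:
play_rows --deltas '[{"fingers": 1,"dp": [-0.004,0,0],"twist": 0},{"fingers": 1,"dp": [-0.008,0,0],"twist": 0},{"fingers": 1,"dp": [-0.012,0,0],"twist": 0},{"fingers": 1,"dp": [-0.016,0,0],"twist": 0},{"fingers": 1,"dp": [-0.018,0,0],"twist": 0},{"fingers": 1,"dp": [-0.018,0,0],"twist": 0}]' --squeeze 12

```text
time_s: 22.15
position: [0.5974, 0.2804, 0.0393]
orientation: [[-0.974, -0.226, 0.0], [-0.226, 0.974, -0.0], [-0.0, -0.0, -1.0]]
ft_force: [-1.7, 0.2, 5.1]
width: 0.0398
grasp_force: 12.0
```

```bash
python3 go.py 36.5 0
```

```text
t 22.15 pos [0.5974 0.2804 0.0393] dp [0.0052 0.0013] twist -0.0001 w 0.03984957004773995 F [-1.7  0.2  5.1]
box 37.53 -0.26
```

Call:
play_rows --deltas '[{"fingers": 1,"dp": [-0.003,0,-0.003],"twist": 0},{"fingers": 1,"dp": [-0.006,0,-0.003],"twist": 0},{"fingers": 1,"dp": [-0.007,0,-0.003],"twist": 0},{"fingers": 1,"dp": [-0.007,0,-0.003],"twist": 0}]'

```text
time_s: 22.55
position: [0.5984, 0.2806, 0.0393]
orientation: [[-0.974, -0.226, -0.001], [-0.226, 0.974, -0.0], [0.001, -0.0, -1.0]]
ft_force: [-3.0, 0.5, 4.1]
width: 0.0399
grasp_force: 12.0
```

```bash
python3 go.py 36.5 0
```

```text
t 22.55 pos [0.5984 0.2806 0.0393] dp [0.0104 0.0012] twist -0.0001 w 0.039913273793375434 F [-3.   0.5  4.1]
box 38.58 -0.23
```

Call:
play_rows --deltas '[{"fingers": 1,"dp": [-0.003,0,-0.003],"twist": 0},{"fingers": 1,"dp": [-0.005,0,-0.003],"twist": 0},{"fingers": 1,"dp": [-0.005,0,-0.003],"twist": 0},{"fingers": 1,"dp": [-0.005,0,-0.003],"twist": 0}]'

```text
time_s: 22.95
position: [0.5985, 0.2806, 0.0393]
orientation: [[-0.974, -0.226, -0.003], [-0.226, 0.974, -0.001], [0.003, -0.0, -1.0]]
ft_force: [-5.2, -0.4, 3.0]
width: 0.0403
grasp_force: 12.0
```

```bash
python3 go.py 36.5 0
```

```text
t 22.95 pos [0.5985 0.2806 0.0393] dp [0.0106 0.0014] twist -0.0002 w 0.04027825983859272 F [-5.2 -0.4  3. ]
box 38.61 -0.27
```

Call:
play_rows --deltas '[{"fingers": -1,"dp": [0,0,-0.003],"twist": 0},{"fingers": -1,"dp": [0,0,-0.003],"twist": 0},{"fingers": -1,"dp": [0,0,-0.003],"twist": 0},{"fingers": -1,"dp": [0,0,-0.003],"twist": 0},{"fingers": -1,"dp": [0,0,-0.25],"twist": 0},{"fingers": -1,"dp": [0,0,-0.5],"twist": 0},{"fingers": -1,"dp": [0.1,0,-0.75],"twist": 0},{"fingers": -1,"dp": [0.2,0,-0.9],"twist": 0}]'

```text
time_s: 23.75
position: [0.5618, 0.2722, 0.2234]
orientation: [[-0.974, -0.226, 0.004], [-0.226, 0.974, 0.002], [-0.005, 0.001, -1.0]]
ft_force: [0.1, 1.2, 0.5]
width: 0.0863
grasp_force: 0.0
```

Call:
play_rows --deltas '[{"fingers": -1,"dp": [0,0,0],"twist": 0},{"fingers": -1,"dp": [0,0,0],"twist": 0},{"fingers": -1,"dp": [0,0,0],"twist": 0}]'

```text
time_s: 24.05
position: [0.5603, 0.2715, 0.2185]
orientation: [[-0.974, -0.226, -0.002], [-0.226, 0.974, -0.001], [0.002, -0.001, -1.0]]
ft_force: [-0.4, -0.3, 0.1]
width: 0.0869
grasp_force: 0.0
```

```bash
cat > gap.py <<'E'
from yaw import *
from go import go
go(-4,0)
c,s=np.cos(np.radians(13.1)),np.sin(np.radians(13.1))
def B(P): e=P[...,:2]-[.5608,.2721]; return np.stack([e@[c,s],e@[-s,c]],-1)*1e3
for k in range(2):
  o,im,d,m=snap('wrist'); P=pts(o,im,d,m); b=B(P); z=P[...,2]
  if k==0: print(boxfit(P)); cv2.imwrite('pics/w7.png',im); np.savez('w7.npz',P=P,im=im)
  def ext(n,mask):
    q=b[mask].astype(np.float32); print(n,len(q),cv2.minAreaRect(q),np.percentile(q,[1,99],0).round(1).tolist(),'z',np.percentile(z[mask],[2,50,98]).round(4))
  ib=(abs(b[...,1])<24)
  ext('casecap',ib&(b[...,0]<-15)&(b[...,0]>-62)&(z>.073)&(z<.081))
  ext('casebody',ib&(b[...,0]<-10)&(b[...,0]>-62)&(z>.058)&(z<.064))
  ext('jarcap',ib&(b[...,0]>10)&(b[...,0]<62)&(z>.07)&(z<.08))
  ext('jarbody',ib&(b[...,0]>10)&(b[...,0]<62)&(z>.057)&(z<.065))
  ext('floor gap',(abs(b[...,1])<15)&(abs(b[...,0])<40)&(z<.01)&(z>0))
E
python3 gap.py
```

```text
t 24.05 pos [0.5603 0.2715 0.2185] dp [0.0171 0.0022] twist -0.0003 w 0.08690837959283436 F [-0.4 -0.3  0.1]
box -0.58 -0.44
(array([0.56170273, 0.27231339]), np.float64(13.046982929264223), np.float64(1.1923775345556233), 1059)
casecap 1124 ((-38.67826461791992, -0.72418212890625), (30.49517059326172, 36.892417907714844), 0.05486559122800827) [[-53.8, -18.9], [-23.5, 17.5]] z [0.0758 0.0774 0.0789]
casebody 90 ((-39.36286163330078, -0.4983024597167969), (39.63084411621094, 31.672000885009766), 89.96483612060547) [[-55.2, -20.3], [-24.4, 19.3]] z [0.0599 0.0613 0.0626]
jarcap 725 ((37.36421203613281, -0.1411285400390625), (32.95624542236328, 32.865966796875), 56.16006088256836) [[21.2, -16.2], [53.1, 15.3]] z [0.0719 0.0743 0.0758]
jarbody 441 ((36.87002944946289, 0.07662010192871094), (39.091766357421875, 39.27903747558594), 0.013678519055247307) [[17.7, -19.4], [56.3, 19.6]] z [0.0574 0.0609 0.0636]
floor gap 548 ((3.174600601196289, 0.23306941986083984), (28.574806213378906, 30.36320686340332), 89.70794677734375) [[-11.8, -14.0], [18.2, 14.3]] z [0.0038 0.0054 0.0069]
casecap 1115
[... 151 characters left out ...]
.0774 0.079 ]
casebody 111 ((-39.47946548461914, -0.5106964111328125), (39.86668014526367, 31.662961959838867), 89.95408630371094) [[-55.3, -20.4], [-24.7, 19.4]] z [0.0593 0.0609 0.0623]
jarcap 728 ((37.52815246582031, 0.07364654541015625), (33.01743698120117, 33.32209014892578), 61.776283264160156) [[21.6, -16.0], [53.0, 16.0]] z [0.0723 0.0743 0.0758]
jarbody 416 ((36.718177795410156, -0.18924903869628906), (38.846107482910156, 39.099639892578125), 0.615041971206665) [[17.9, -19.5], [55.8, 19.4]] z [0.0586 0.0609 0.064 ]
floor gap 551 ((2.945956230163574, 0.109588623046875), (28.52071762084961, 30.442411422729492), 89.52188873291016) [[-12.1, -14.2], [18.0, 14.2]] z [0.0038 0.0054 0.007 ]
```

View pics/w7.png

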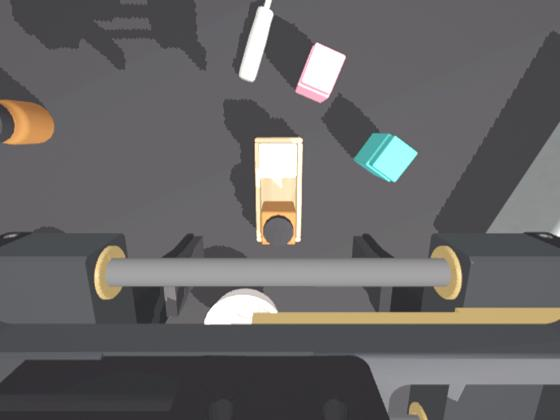

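Call:
play_rows --deltas '[{"fingers": -1,"dp": [0.04,-0.25,-0.1],"twist": 0},{"fingers": -1,"dp": [0.08,-0.5,-0.1],"twist": 0},{"fingers": -1,"dp": [0.12,-0.75,-0.1],"twist": 0},{"fingers": -1,"dp": [0.157,-1,-0.1],"twist": 0}]'

```text
time_s: 24.55
position: [0.5748, 0.0741, 0.2386]
orientation: [[-0.974, -0.227, -0.002], [-0.227, 0.974, -0.001], [0.002, -0.0, -1.0]]
ft_force: [0.8, 1.1, -0.7]
width: 0.0871
grasp_force: 0.0
```

Call:
play_rows --deltas '[{"fingers": -1,"dp": [0.04,-0.25,0],"twist": 0},{"fingers": -1,"dp": [0.08,-0.5,0],"twist": 0},{"fingers": -1,"dp": [0.12,-0.75,0],"twist": 0},{"fingers": -1,"dp": [0.157,-1,0],"twist": 0}]'

```text
time_s: 24.95
position: [0.5891, -0.1258, 0.2385]
orientation: [[-0.974, -0.226, -0.002], [-0.226, 0.974, -0.0], [0.002, 0.0, -1.0]]
ft_force: [-0.1, 0.4, 0.2]
width: 0.0868
grasp_force: 0.0
```

Call:
play_rows --deltas '[{"fingers": -1,"dp": [0.04,-0.25,0],"twist": 0},{"fingers": -1,"dp": [0.08,-0.5,0],"twist": 0},{"fingers": -1,"dp": [0.104,-0.65,0],"twist": 0},{"fingers": -1,"dp": [0.104,-0.665,0],"twist": 0},{"fingers": -1,"dp": [0.104,-0.665,0],"twist": 0},{"fingers": -1,"dp": [0.104,-0.665,0],"twist": 0},{"fingers": -1,"dp": [0.104,-0.665,0],"twist": 0}]'

```text
time_s: 25.65
position: [0.5994, -0.2565, 0.2398]
orientation: [[-0.974, -0.228, -0.0], [-0.228, 0.974, 0.0], [0.0, 0.0, -1.0]]
ft_force: [0.4, -0.4, -0.4]
width: 0.0872
grasp_force: 0.0
```

```bash
python3 - <<'E'
from h import *
for i in range(2):
    o,im,d,m=snap('wrist'); P=pts(o,im,d,m); z=P[...,2]; r=np.hypot(P[...,0]-.599,P[...,1]+.267); R=o['orientation']
    for lo,hi in((.125,.145),(.113,.127)):
        q=P[(r<.03)&(z>lo)&(z<hi)]; c,rad=cv2.minEnclosingCircle(q[:,:2].astype(np.float32)); e=np.append(np.array(c)-o['position'][:2],0)
        print(len(q),np.round(c,4),round(rad,4),'tool dp',(R.T@e/.2).round(4),np.median(q[:,2]))
    print(o['position'],R.round(4).tolist(),o['joints'].round(1))
    print('pan z',np.median(z[(r>.03)&(r<.05)&(z>.05)&(z<.08)]))
E
```

```text
519 [ 0.5988 -0.2664] 0.012 tool dp [ 0.0139 -0.0476 -0.    ] 0.13637008858005
652 [ 0.5988 -0.2664] 0.019 tool dp [ 0.0139 -0.0476 -0.    ] 0.12141174116599149
[ 0.59936912 -0.25649297  0.23976481] [[-0.9736, -0.2281, -0.0004], [-0.2281, 0.9736, 0.0002], [0.0004, 0.0003, -1.0]] [ -9.   24.1   6.2  -0.  -72.1 -67.8]
pan z 0.06551447445100217
517 [ 0.5987 -0.2665] 0.0119 tool dp [ 0.0151 -0.0477 -0.    ] 0.13636092411659378
655 [ 0.5988 -0.2664] 0.019 tool dp [ 0.0145 -0.0477 -0.    ] 0.12146785494801515
[ 0.59943658 -0.25647583  0.23999249] [[-0.9736, -0.2282, 0.0], [-0.2282, 0.9736, 0.0001], [-0.0, 0.0001, -1.0]] [ -9.   24.1   6.2  -0.  -72.1 -67.8]
pan z 0.06551830911751944
```

Call:
play_rows --deltas '[{"fingers": -1,"dp": [0.0145,-0.0477,0.2],"twist": 0},{"fingers": -1,"dp": [0.0145,-0.0477,0.4],"twist": 0},{"fingers": -1,"dp": [0.0145,-0.0477,0.6],"twist": 0},{"fingers": -1,"dp": [0.0145,-0.0477,0.7],"twist": 0},{"fingers": -1,"dp": [0.0145,-0.0477,0.7],"twist": 0},{"fingers": -1,"dp": [0.0145,-0.0477,0.7],"twist": 0},{"fingers": 1,"dp": [0.0145,-0.0477,0.7],"twist": 0},{"fingers": 1,"dp": [0.0145,-0.0477,0.7],"twist": 0}]' --squeeze 40

```text
time_s: 26.55
position: [0.5997, -0.2679, 0.1021]
orientation: [[-0.974, -0.227, 0.004], [-0.227, 0.974, -0.001], [-0.003, -0.002, -1.0]]
ft_force: [-0.3, 0.5, 0.2]
width: 0.078
grasp_force: 0.0
```

Call:
play_rows --deltas '[{"fingers": 1,"dp": [0,0,0],"twist": 0},{"fingers": 1,"dp": [0,0,0],"twist": 0},{"fingers": 1,"dp": [0,0,0],"twist": 0},{"fingers": 1,"dp": [0,0,0],"twist": 0},{"fingers": 1,"dp": [0,0,0],"twist": 0},{"fingers": 1,"dp": [0,0,0],"twist": 0},{"fingers": 1,"dp": [0,0,0],"twist": 0},{"fingers": 1,"dp": [0,0,0],"twist": 0}]'

```text
time_s: 27.35
position: [0.5984, -0.2676, 0.0998]
orientation: [[-0.974, -0.226, -0.0], [-0.226, 0.974, 0.0], [0.0, 0.0, -1.0]]
ft_force: [0.2, 1.0, 0.3]
width: 0.0375
grasp_force: 40.0
```

```bash
python3 - <<'E'
from h import *
o=manip.get_obs(); e=np.array([.5988,-.2664])-o['position'][:2]; R=o['orientation']
print(o['position'],(R[:2,:2].T@e*1e3).round(2),o['grasp_force'],o['width'])
E
```

```text
[ 0.59840852 -0.26761091  0.09982272] [-0.66  1.09] 39.97122381855661 0.037475565460433735
```

Call:
play_rows --deltas '[{"fingers": 1,"dp": [0,0,-0.05],"twist": 0},{"fingers": 1,"dp": [0,0,-0.15],"twist": 0},{"fingers": 1,"dp": [0,0,-0.3],"twist": 0},{"fingers": 1,"dp": [0,0.1,-0.45],"twist": 0},{"fingers": 1,"dp": [-0.04,0.25,-0.5],"twist": 0},{"fingers": 1,"dp": [-0.08,0.5,-0.5],"twist": 0},{"fingers": 1,"dp": [-0.12,0.75,-0.5],"twist": 0},{"fingers": 1,"dp": [-0.154,1,-0.5],"twist": 0}]'

```text
time_s: 28.15
position: [0.5822, -0.0662, 0.1992]
orientation: [[-0.974, -0.225, -0.002], [-0.225, 0.974, 0.0], [0.002, 0.001, -1.0]]
ft_force: [1.6, -0.1, -5.2]
width: 0.0372
grasp_force: 40.0
```

Call:
play_rows --deltas '[{"fingers": 1,"dp": [-0.04,0.25,0],"twist": 0},{"fingers": 1,"dp": [-0.08,0.5,0],"twist": 0},{"fingers": 1,"dp": [-0.12,0.75,0],"twist": 0},{"fingers": 1,"dp": [-0.154,1,0],"twist": 0}]'

```text
time_s: 28.55
position: [0.5672, 0.1333, 0.1994]
orientation: [[-0.974, -0.226, -0.002], [-0.226, 0.974, -0.0], [0.002, 0.0, -1.0]]
ft_force: [1.3, 0.7, -5.0]
width: 0.0373
grasp_force: 40.0
```

Call:
play_rows --deltas '[{"fingers": 1,"dp": [-0.04,0.2,0],"twist": 0},{"fingers": 1,"dp": [-0.08,0.4,0],"twist": 0},{"fingers": 1,"dp": [-0.1,0.55,0],"twist": 0},{"fingers": 1,"dp": [-0.103,0.64,0],"twist": 0},{"fingers": 1,"dp": [-0.103,0.67,0],"twist": 0},{"fingers": 1,"dp": [-0.103,0.67,0],"twist": 0},{"fingers": 1,"dp": [-0.103,0.67,0],"twist": 0},{"fingers": 1,"dp": [-0.103,0.67,0],"twist": 0}]'

```text
time_s: 29.35
position: [0.5582, 0.2654, 0.1999]
orientation: [[-0.974, -0.225, -0.0], [-0.225, 0.974, -0.0], [0.0, -0.0, -1.0]]
ft_force: [0.3, -0.2, -4.8]
width: 0.0375
grasp_force: 40.0
```

```bash
python3 go.py -2.9 0
```

```text
t 29.35 pos [0.5582 0.2654 0.1999] dp [-0.0055  0.0297] twist -0.001 w 0.037481176596148864 F [ 0.3 -0.2 -4.8]
box -4.02 -5.93
```

Call:
play_rows --deltas '[{"fingers": 1,"dp": [-0.0055,0.0297,0.1],"twist": -0.001},{"fingers": 1,"dp": [-0.0055,0.0297,0.2],"twist": -0.001},{"fingers": 1,"dp": [-0.0055,0.0297,0.3],"twist": -0.001},{"fingers": 1,"dp": [-0.0055,0.0297,0.4],"twist": -0.001},{"fingers": 1,"dp": [-0.0055,0.0297,0.425],"twist": -0.001},{"fingers": 1,"dp": [-0.0055,0.0297,0.425],"twist": -0.001},{"fingers": 1,"dp": [-0.0055,0.0297,0.425],"twist": -0.001},{"fingers": 1,"dp": [-0.0055,0.0297,0.425],"twist": -0.001}]'

```text
time_s: 30.15
position: [0.5587, 0.2733, 0.1165]
orientation: [[-0.974, -0.228, 0.002], [-0.228, 0.974, 0.002], [-0.003, 0.001, -1.0]]
ft_force: [-0.5, 0.6, -4.7]
width: 0.0371
grasp_force: 40.0
```

```bash
python3 go.py -2.9 0; python3 gap.py 2>&1 | grep -v floor; python3 - <<'E'
import cv2
im=cv2.imread('pics/w7.png'); cv2.imwrite('pics/w8.png',cv2.resize(im[60:300,160:400],None,fx=2.4,fy=2.4))
E
```

```text
t 30.15 pos [0.5587 0.2733 0.1165] dp [ 0.0058 -0.0081] twist 0.0008 w 0.037123867867910144 F [-0.5  0.6 -4.7]
box -1.74 1.61
t 30.15 pos [0.5587 0.2733 0.1165] dp [ 0.0113 -0.008 ] twist 0.0008 w 0.037123867867910144 F [-0.5  0.6 -4.7]
box -1.74 1.61
(array([0.56157021, 0.27250009]), np.float64(13.499875286124208), np.float64(1.1102185373997284), 1280)
casecap 2417 ((-38.648712158203125, -0.5550403594970703), (36.97639465332031, 30.902109146118164), 89.67948150634766) [[-53.7, -18.6], [-23.5, 17.4]] z [0.0761 0.0774 0.0788]
casebody 176 ((-50.72089385986328, 4.718788146972656), (46.842376708984375, 22.001373291015625), 59.842140197753906) [[-55.3, -20.1], [-30.8, 19.4]] z [0.0592 0.0611 0.0638]
Traceback (most recent call last):
  File "gap.py", line 14, in <module>
    ext('jarcap',ib&(b[...,0]>10)&(b[...,0]<62)&(z>.07)&(z<.08))
    ~~~^^^^^^^^^^^^^^^^^^^^^^^^^^^^^^^^^^^^^^^^^^^^^^^^^^^^^^^^^
  File "gap.py", line 10, in ext
    q=b[mask].astype(np.float32); print(n,len(q),cv2.minAreaRect(q),np.percentile(q,[1,99],0).round(1).tolist(),'z',np.percentile(z[mask],[2,50,98]).round(4))
                                                                    ~~~~~~~~~~~~~^^^^^^^^^^^^
IndexError: index -1 is out of bounds for axis 0 with size 0
```

View pics/w8.png

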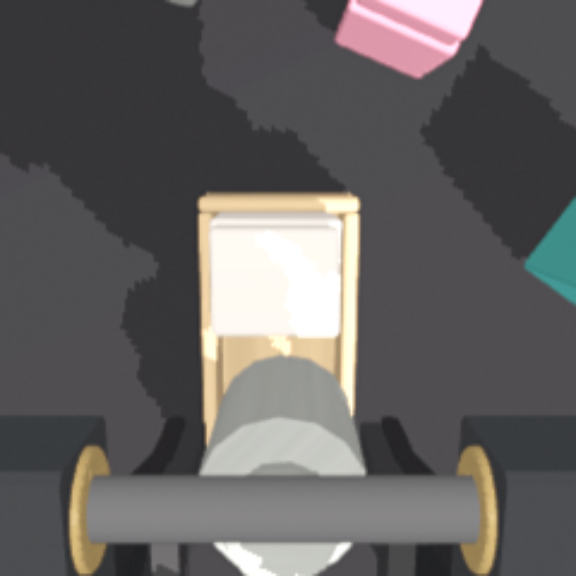

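Call:
play_rows --deltas '[{"fingers": 1,"dp": [0,0,0],"twist": 0},{"fingers": 1,"dp": [0,0,0],"twist": 0},{"fingers": 1,"dp": [0,0,0],"twist": 0},{"fingers": 1,"dp": [0,0,0],"twist": 0}]'

```text
time_s: 30.6
position: [0.5578, 0.273, 0.115]
orientation: [[-0.974, -0.228, 0.0], [-0.228, 0.974, 0.0], [-0.0, 0.0, -1.0]]
ft_force: [-0.1, 0.0, -5.6]
width: 0.0373
grasp_force: 40.0
```

```bash
python3 go.py -2.9 0
```

```text
t 30.6 pos [0.5578 0.273  0.115 ] dp [ 0.001  -0.0075] twist 0.0009 w 0.037276898470891114 F [-0.1  0.  -5.6]
box -2.7 1.5
```

Call:
play_rows --deltas '[{"fingers": 1,"dp": [0.001,-0.0075,0.03],"twist": 0.0009},{"fingers": 1,"dp": [0.001,-0.0075,0.06],"twist": 0.0009},{"fingers": 1,"dp": [0.001,-0.0075,0.085],"twist": 0.0009},{"fingers": 1,"dp": [0.001,-0.0075,0.085],"twist": 0.0009},{"fingers": 1,"dp": [0.001,-0.0075,0.085],"twist": 0.0009},{"fingers": 1,"dp": [0.001,-0.0075,0.085],"twist": 0.0009}]'

```text
time_s: 31.2
position: [0.5582, 0.2715, 0.0981]
orientation: [[-0.974, -0.227, 0.0], [-0.227, 0.974, 0.0], [-0.0, 0.0, -1.0]]
ft_force: [-0.1, -0.1, -5.2]
width: 0.0369
grasp_force: 40.0
```

```bash
python3 go.py -2.9 0
```

```text
t 31.2 pos [0.5582 0.2715 0.0981] dp [ 0.0013 -0.0001] twist 0.0 w 0.03688078665946154 F [-0.1 -0.1 -5.2]
box -2.65 0.02
```

Call:
play_rows --deltas '[{"fingers": 1,"dp": [0.001,0,0.005],"twist": 0},{"fingers": 1,"dp": [0.001,0,0.01],"twist": 0},{"fingers": 1,"dp": [0.001,0,0.015],"twist": 0},{"fingers": 1,"dp": [0.001,0,0.02],"twist": 0},{"fingers": 1,"dp": [0.001,0,0.025],"twist": 0},{"fingers": 1,"dp": [0.001,0,0.025],"twist": 0},{"fingers": 1,"dp": [0.001,0,0.025],"twist": 0}]'

```text
time_s: 31.9
position: [0.5578, 0.2713, 0.0929]
orientation: [[-0.974, -0.227, -0.0], [-0.227, 0.974, -0.0], [0.0, -0.0, -1.0]]
ft_force: [0.1, -0.3, -5.6]
width: 0.0373
grasp_force: 40.0
```

```bash
python3 go.py -2.9 0
```

```text
t 31.9 pos [0.5578 0.2713 0.0929] dp [-0.0008  0.0003] twist -0.0001 w 0.03732859143285631 F [ 0.1 -0.3 -5.6]
box -3.07 -0.06
```

Call:
play_rows --deltas '[{"fingers": 1,"dp": [0,0,0.005],"twist": 0},{"fingers": 1,"dp": [0,0,0.01],"twist": 0},{"fingers": 1,"dp": [0,0,0.015],"twist": 0},{"fingers": 1,"dp": [0,0,0.02],"twist": 0},{"fingers": 1,"dp": [0,0,0.025],"twist": 0},{"fingers": 1,"dp": [0,0,0.025],"twist": 0}]'

```text
time_s: 32.5
position: [0.5577, 0.2713, 0.0877]
orientation: [[-0.974, -0.226, -0.0], [-0.226, 0.974, -0.0], [0.0, -0.0, -1.0]]
ft_force: [0.1, -0.6, -4.6]
width: 0.0372
grasp_force: 40.0
```

Call:
play_rows --deltas '[{"fingers": 1,"dp": [0,0,0.03],"twist": 0},{"fingers": 1,"dp": [0,0,0.06],"twist": 0},{"fingers": 1,"dp": [0,0,0.09],"twist": 0},{"fingers": 1,"dp": [0,0,0.12],"twist": 0},{"fingers": 1,"dp": [0,0,0.12],"twist": 0}]'

```text
time_s: 33.0
position: [0.5573, 0.271, 0.0625]
orientation: [[-0.974, -0.226, -0.002], [-0.226, 0.974, -0.001], [0.002, -0.001, -1.0]]
ft_force: [0.1, -0.0, -5.1]
width: 0.0372
grasp_force: 40.0
```

Call:
play_rows --deltas '[{"fingers": 1,"dp": [0,0,0.03],"twist": 0},{"fingers": 1,"dp": [0,0,0.06],"twist": 0},{"fingers": 1,"dp": [0,0,0.09],"twist": 0},{"fingers": 1,"dp": [0,0,0.105],"twist": 0},{"fingers": 1,"dp": [0,0,0.105],"twist": 0}]'

```text
time_s: 33.5
position: [0.5575, 0.271, 0.0421]
orientation: [[-0.974, -0.226, -0.001], [-0.226, 0.974, -0.001], [0.001, -0.001, -1.0]]
ft_force: [0.1, -0.1, -5.3]
width: 0.037
grasp_force: 40.0
```

Call:
play_rows --deltas '[{"fingers": 1,"dp": [0,0,0.005],"twist": 0},{"fingers": 1,"dp": [0,0,0.01],"twist": 0},{"fingers": 1,"dp": [0,0,0.014],"twist": 0},{"fingers": 1,"dp": [0,0,0.017],"twist": 0},{"fingers": 1,"dp": [0,0,0.017],"twist": 0}]'

```text
time_s: 34.0
position: [0.558, 0.2715, 0.0402]
orientation: [[-0.974, -0.227, 0.001], [-0.227, 0.974, 0.0], [-0.001, 0.0, -1.0]]
ft_force: [-1.2, -0.4, -0.4]
width: 0.037
grasp_force: 40.0
```

Call:
play_rows --deltas '[{"fingers": -1,"dp": [0,0,0],"twist": 0},{"fingers": -1,"dp": [0,0,0],"twist": 0},{"fingers": -1,"dp": [0,0,0],"twist": 0},{"fingers": -1,"dp": [0,0,0],"twist": 0},{"fingers": -1,"dp": [0,0,-0.2],"twist": 0},{"fingers": -1,"dp": [0,0,-0.45],"twist": 0},{"fingers": -1,"dp": [0,0,-0.7],"twist": 0},{"fingers": -1,"dp": [0,0,-0.95],"twist": 0}]'

```text
time_s: 34.8
position: [0.5577, 0.2712, 0.2318]
orientation: [[-0.974, -0.227, 0.0], [-0.227, 0.974, 0.0], [-0.0, 0.0, -1.0]]
ft_force: [1.0, 0.4, -0.8]
width: 0.0857
grasp_force: 0.0
```

Call:
play_rows --deltas '[{"fingers": -1,"dp": [0.1,0,0],"twist": 0},{"fingers": -1,"dp": [0.1,0,0],"twist": 0},{"fingers": -1,"dp": [0.1,0,0],"twist": 0},{"fingers": -1,"dp": [0.1,0,0],"twist": 0},{"fingers": -1,"dp": [0.1,0,0],"twist": 0}]'

```text
time_s: 35.3
position: [0.5384, 0.2667, 0.2281]
orientation: [[-0.974, -0.226, -0.002], [-0.226, 0.974, -0.002], [0.002, -0.001, -1.0]]
ft_force: [-0.1, -0.1, -0.3]
width: 0.0872
grasp_force: 0.0
```

```bash
sed -i '/floor gap/d' gap.py; echo "  ext('knob',ib&(b[...,0]>-15)&(b[...,0]<10.5)&(z>.07)&(z<.082)); ext('wbody',ib&(b[...,0]>-20)&(b[...,0]<15.5)&(z>.057)&(z<.065))" >> gap.py; python3 gap.py; python3 - <<'E'
import sys; sys.path.insert(0,'.')
from h import *
im=cv2.imread('pics/w7.png'); o,s,d,m=snap('side')
a=cv2.resize(im[90:290,180:380],(400,400)); b=cv2.resize(s[240:380,170:310],(400,400)); cv2.imwrite('pics/fin.png',np.hstack([a,b]))
E
```

```text
t 35.3 pos [0.5384 0.2667 0.2281] dp [-0.095   0.0012] twist -0.0001 w 0.08717974381862072 F [-0.1 -0.1 -0.3]
box -23.0 -0.23
(array([0.56145671, 0.27236246]), np.float64(13.025469186546081), np.float64(1.2195446502623781), 958)
casecap 1011 ((-39.020389556884766, -0.7811527252197266), (36.70448684692383, 30.563650131225586), 89.88202667236328) [[-54.2, -19.0], [-23.9, 17.4]] z [0.0759 0.0774 0.0788]
casebody 277 ((-32.96500778198242, -0.1325855255126953), (45.65652084350586, 38.85101318359375), 0.07696927338838577) [[-55.7, -18.7], [-10.2, 19.2]] z [0.0594 0.0613 0.0627]
jarcap 611 ((35.22100830078125, 0.20726585388183594), (32.06243896484375, 28.98813247680664), 89.64614868164062) [[21.6, -15.7], [49.3, 16.1]] z [0.0714 0.0744 0.0759]
jarbody 451 ((32.69965362548828, -0.5004348754882812), (45.479583740234375, 39.43406677246094), 0.4823105037212372) [[10.3, -20.0], [55.0, 19.3]] z [0.0582 0.0611 0.0642]
knob 358 ((-2.709684371948242, 0.629185676574707), (22.647354125976562, 23.179630279541016), 4.6489176750183105) [[-13.8, -10.7], [8.0, 11.3]] z [0.0716 0.0762 0.0777]
wbody 442 ((-2
[... 475 characters left out ...]
 z [0.0592 0.0613 0.0629]
jarcap 611 ((35.375938415527344, 0.2371501922607422), (28.549396514892578, 32.252384185791016), 1.09142005443573) [[21.4, -15.7], [49.4, 16.2]] z [0.0713 0.0744 0.0757]
jarbody 448 ((32.74449920654297, -0.31662750244140625), (39.683326721191406, 45.428932189941406), 89.87242889404297) [[10.3, -20.1], [55.2, 19.4]] z [0.0578 0.061  0.0637]
knob 357 ((-2.6597776412963867, 0.5292949676513672), (22.61172103881836, 22.88187599182129), 9.656134605407715) [[-13.8, -10.7], [7.9, 11.3]] z [0.0713 0.0762 0.0778]
wbody 443 ((-2.20849609375, 0.8344993591308594), (35.105186462402344, 35.78544998168945), 0.45440176129341125) [[-19.6, -16.9], [15.0, 18.6]] z [0.0593 0.0614 0.063 ]
```

View pics/fin.png

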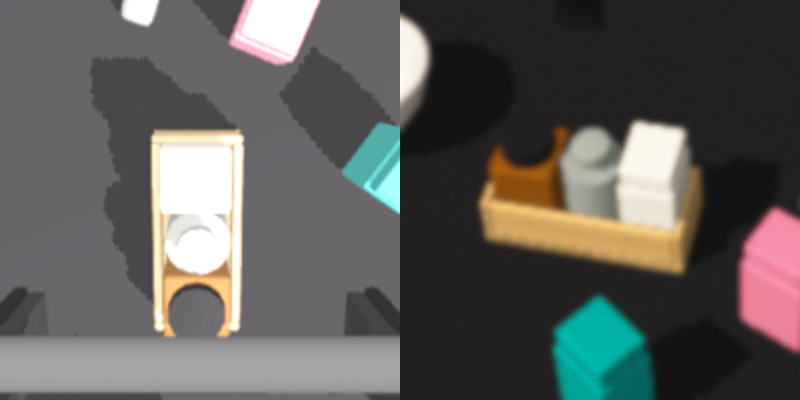

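```bash
python3 -c "
from plant import manip
print(manip.job_done())"
```

```text
the job is handed in; nothing more can be done
None
```

I handed the job in at about 35 s: the weight settled upright in the middle of the pan, about 6.5 mm down and well short of its 20 mm stop. It is now in the kit box between the slide case and the amber jar, all three upright and flat on the floor by the final camera check.

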